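Tighten the tincture press by one turn

TASK

Tighten the tincture press by exactly one turn: push its hand wheel round clockwise, seen from above, by the upright handle, so that the handle comes back to the place it started from, then leave the wheel at rest and draw clear. Only push the handle gently with the fingertips or the outside of the fingers; do not grip it. Leave the dish, jar, bottle and spatula around the press where they are.

Things in the scene. Friction and masses are not known exactly. Their poses are not given: they have to be found in the camera images.
- wheel (a joint): turn of the press's hand wheel about its vertical axis, rad; grows clockwise seen from above (the tightening direction), 2 pi per turn; its start value differs from run to run (0 to 4) and the start handle position may lie anywhere round the circle. The wheel turns stiffly (about 0.4 N m, so some 5 N at the handle), stays where it is left, and does not run on. Each clockwise turn lowers the wheel and the pressing plate by 4 mm. No end stop within two turns either way.
- hub (a point): centre of the hand wheel, on its vertical axis at the mid-height of the rim. Bare aluminium wheel, 200 mm over the rim (rim a round bar 18 mm thick on a circle of radius 91 mm), three spokes, hub 44 mm wide; nothing of the wheel but the handle rises more than 10 mm above this point. It stands about 0.23 m above the counter, over the cross beam of the press. The space above the wheel is free.
- handle (a point): middle of the wheel's upright black handle: 84 mm from the hub axis, 44 mm above the hub point. The handle is a round grip 21 to 27 mm thick and 70 mm tall, reaching from 35 mm below this point to 35 mm above it, and spins freely on its own pin. Its top 25 to 30 mm is enough to push on; with the fingers lower down, the wide knuckles of a gripper may strike its top.
- grip: the same black handle as a solid; its origin is the centre of its foot, 35 mm below handle, and its z axis points up. Its x and y axes mean nothing since it spins on its pin.
- press: the stainless tincture press, fixed to the counter: base 190 x 236 mm on four legs, drip tray, strainer basket, two columns and a cross beam (top at 198 mm). Origin on the counter under the wheel axis; its -x axis points along the spout. The wheel axis is its z axis.
- dish: low round glass dish, 92 mm wide, 36 mm high, standing loose under the spout; origin at the centre of its underside. To be left alone.
- jar: white tub with red lid, 92 mm wide, 85 mm high, loose; origin at the centre of its underside. To be left alone.
- bottle: white bottle with red cap, 58 mm wide, 105 mm high, loose; origin at the centre of its underside. To be left alone.
- spatula: spatula lying on the counter along its x axis, 268 mm long, 11 mm high, loose; origin on the counter under its steel neck. To be left alone.

How it is judged:
By the outcome, as a careful person would: the job done as asked, in the order asked, and still so for the second after the job is handed in, with the robot touching nothing.
It also fails if it takes over 61 s, if anything falls off the work surface, if the arm or the gripper's body presses on something with over 40 N, if the wrist force passes 120 N, or if a joint passes its speed limit or range.

ROBOT

A 6-joint arm with a two-finger parallel gripper is mounted at the origin on the work surface. World frame = base frame: x ahead of the robot, y to its left, z up, the work surface at z = 0. Lengths are in m, angles in degrees, forces in N, time in s.
With the tool pointing down it reaches from about 0.325 to 0.925 m from the base axis. Payload 3.1 kg.
Tool frame: the origin (TCP) lies at the very end of the fingers, on their centre line; the grasp point (between the pads) lies 19 mm behind it; y points along the fingers, z is the direction in which the jaws open and shut, and the axes are right-handed (so a half turn about y gives the same grasp; the last joint's range is limited). The gripper opens to 85 mm and grips with 20 to 120 N. Pads are 22 mm wide; open, the fingers measure 114 mm over their backs; the gripper's body (76 mm by 85 mm) begins 54 mm behind the grasp point. The pads swing forward as they close: fully open they stand 13 mm farther back than shut.
Start: joints at [68.171, 12.427, 92.441, -0, 75.132, -6.429], TCP at [0.166, 0.603, 0.231] pointing down, gripper open.
Joint ranges: [-157.48, 157.48], [-44.54, 120.13], [17.64, 146.25], [-64.5, 244.5], [7.68, 150.69], [-147.95, 147.95]. Speed limits (degrees/s): [159.86, 159.86, 180, 180, 180, 180].

INTERFACE

Orientations are given as a 3x3 rotation matrix whose columns are the frame's x, y, z axes.
In Python, from station import env gives the robot as it stands.
- The arm moves only by the shell command python3 -m jog 'ROWS' [OPENING] [FORCE]. ROWS is text: rows parted by semicolons, each of 4 numbers parted by spaces: the shift along the tool's x, y, z as a fraction of full scale, then the turn about the tool's y as a fraction of full scale. In form: tx ty tz twist; .... A call has 1 to 8 rows; each row is the pose to reach, as a shift and turn from the pose measured when the call began, along the tool's axes at that moment; what a row does not reach only later rows make up. Full scale, the value 1, is 80 mm for a shift and 60 degrees for a turn. A row lasts 1/8 s, in which the tool goes at most 62.5 mm and 10.7 degrees, less where a joint would pass 70% of its speed; a pose out of reach is approached as far as the arm can. A call with a number of a shift or a turn outside -1 to 1 is refused whole. A call with a gripper value outside its range is refused whole. OPENING is the finger opening in mm, from 0 to 85.4, set as the call begins (- or left out, the last holds). The fingers move at their own pace and stop on an object; FORCE is the grip in N (left out, the last holds). Time passes only in rows, so rows that repeat a pose let the fingers close. It gives the time, the measured TCP pose, the force and the opening at its end, in the units of the state.
- env.get_state(): the state, without advancing time (a new reading comes with each control period).
- env.get_image(name): name is "scene" or "side" or "wrist"; returns a dict with "color" (384x512x3 uint8, red, green, blue), "z_map" (384x512 float32, m along the optical axis (not along the pixel's ray), 0 where there is no reading), "fx", "fy", "cx", "cy" (pixels), "dist_coeffs" ([k1, k2, p1, p2, k3] as OpenCV has them; the pictures are not rectified), "world_from_camera" (4x4, takes a point from camera to world coordinates); the wrist camera has in their place "tool_from_camera" (4x4, takes a point from camera to tool coordinates, whose origin is the TCP and whose axes are the tool frame's). Camera axes: x right, y down, z forward; pixel columns grow to the right and rows downward; lengths in m; the calibration is good to about 2 mm. A picture is of the moment at which its call begins: read the wrist's pose just before it.
- env.job_done(): hands the job in, once; it reports no verdict.
The state is a dict: "t": time; "joint_positions": joint angles; "joint_vel": joint speeds; "tau": joint torques, N m; "tcp_pos": TCP position; "eef_rot": TCP orientation; "ft_force": force on the tool from outside, world axes, zero at the start; "wrist_torque": the same for the moment, N m; "gripper_width": opening from 0.0 (shut) to 1.0 (fully open).
Only numpy, scipy, OpenCV 4.12 (cv2) and the standard library are available. Lean on these libraries where they do the work, as an engineer would, in place of code of your own. Each camera call takes 0.05 s, during which the arm holds its last target. There are 200 camera calls.

## Working session

There is one attempt and no reset: what is moved stays moved. The work goes in short steps, Python scripts to look and compute and a shell command to move; the robot and the scene stay as the last step left them, time stands still between calls to the robot, and variables do not carry over. Pictures are saved under pics/ and viewed, about 8 in all and at most 12, crops included, and the job is handed in when it is done.

```bash
mkdir -p pics; ls
python3 - <<'E'
from station import env
import cv2,numpy as np,pickle
s=env.get_state();print(s['t'],s['tcp_pos'],np.round(s['eef_rot'],3),s['gripper_width'],s['ft_force'])
ims={n:env.get_image(n) for n in("scene","side")}
pickle.dump(ims,open('ims0.pkl','wb'))
for n in ims:
  cv2.imwrite(f'pics/{n}0.png',ims[n]['color'][:,:,::-1]); print(n,np.round(ims[n]['world_from_camera'],3),ims[n]['fx'],ims[n]['dist_coeffs'])
E
```

```text
pics
0.0 [0.16566652 0.60177403 0.22994037] [[ 0.964 -0.001  0.266]
 [-0.266 -0.002  0.964]
 [-0.    -1.    -0.002]] 1.0007016501413801 [-0.39621807  0.46775015 -0.31696751]
scene [[-0.54   0.672 -0.506  1.201]
 [ 0.841  0.442 -0.312  0.446]
 [ 0.014 -0.594 -0.804  1.118]
 [ 0.     0.     0.     1.   ]] 482.51344542226735 [0.02811134 0.         0.         0.         0.        ]
side [[ 0.97  -0.186  0.159  0.457]
 [-0.244 -0.756  0.608 -0.569]
 [ 0.007 -0.628 -0.778  0.977]
 [ 0.     0.     0.     1.   ]] 361.5778518911501 [-0.07164985  0.          0.          0.          0.        ]
```

View pics/scene0.png

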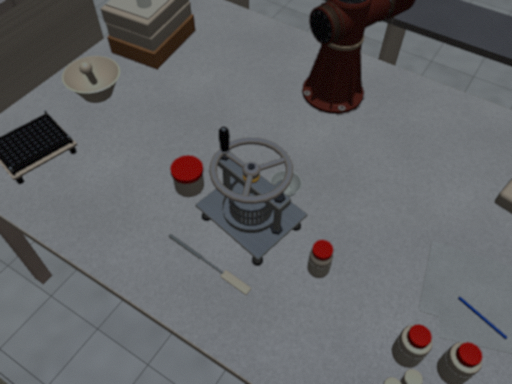

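View pics/side0.png

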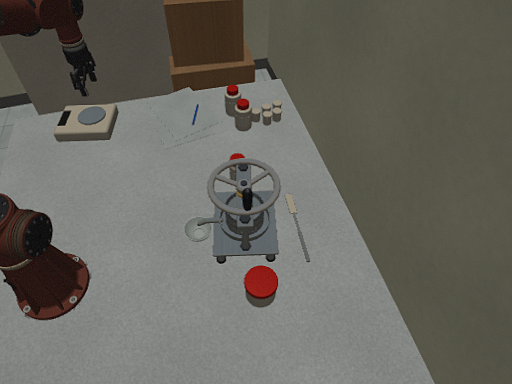

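The scene view shows the wheel centred near (251,170) with the handle at (224,130–150). In the side view the wheel is near (244,187) and the handle near (247,199). Next I'll fit the rim and the handle from the depth maps.

```bash
cat > h.py <<'E'
import cv2,numpy as np
def cloud(im,T=None):
    T=im['world_from_camera'] if T is None else T
    K=np.array([[im['fx'],0,im['cx']],[0,im['fy'],im['cy']],[0,0,1.]])
    v,u=np.mgrid[:384,:512]
    p=cv2.undistortPoints(np.stack([u,v],-1).reshape(-1,1,2).astype(float),K,np.array(im['dist_coeffs'])).reshape(384,512,2)
    z=im['z_map'];P=np.dstack([p[...,0]*z,p[...,1]*z,z])
    return P@T[:3,:3].T+T[:3,3]
def fit(im,c0=None,T=None,hub=None):
    W=cloud(im,T);col=im['color'].astype(int);ok=im['z_map']>0
    out={}
    if hub is None:
        m=ok&(np.hypot(W[...,0]-c0[0],W[...,1]-c0[1])<.13)&(W[...,2]>.215)&(W[...,2]<.26)&(col.sum(2)>150)
        Q=W[m]; from scipy.optimize import least_squares
        f=lambda p:np.hypot(Q[:,0]-p[0],Q[:,1]-p[1])-.091
        r=least_squares(f,c0,loss='cauchy',f_scale=.005).x
        rr=abs(np.hypot(*(Q[:,:2]-r).T)-.091)<.012
        hub=np.r_[r,np.median(Q[rr,2])-.005]; print('rim n',rr.sum(),'hub',hub.round(4))
    d=np.hypot(W[...,0]-hub[0],W[...,1]-hub[1])
    m=ok&(abs(d-.084)<.035)&(W[...,2]>hub[2]+.015)&(W[...,2]<hub[2]+.1)
    Q=W[m];print('handle n',len(Q),Q.mean(0).round(4),'z',Q[:,2].min().round(3),Q[:,2].max().round(3))
    return hub,Q
E
python3 - <<'E'
import pickle;from h import *
ims=pickle.load(open('ims0.pkl','rb'))
for n,px in(('scene',(251,165)),('side',(244,185))):
    im=ims[n];W=cloud(im);print(n,W[px[1],px[0]])
    hub,Q=fit(im,W[px[1],px[0]][:2])
    m=np.median(Q,0);th=np.degrees(np.arctan2(*(m-hub)[[1,0]]));print(m,'ang',th,'r',np.hypot(*(m-hub)[:2]))
W=cloud(ims['scene'])
for k,(u,v) in dict(jar=(187,165),bottle=(322,246),dish=(288,182)).items():print(k,W[v,u])
E
```

```text
scene [0.58590051 0.05184743 0.23863786]
rim n 1559 hub [0.5935 0.0553 0.2314]
handle n 228 [ 0.5854 -0.0263  0.2858] z 0.247 0.311
[ 0.58677252 -0.02523598  0.2895245 ] ang -94.77289914902961 r 0.08085563458047701
side [0.58950497 0.04404826 0.23749956]
rim n 1216 hub [0.588  0.0471 0.2305]
handle n 196 [ 0.5774 -0.038   0.2855] z 0.245 0.309
[ 0.57717394 -0.03951873  0.29028657] ang -97.11397657759068 r 0.08724812183039717
jar [ 0.57501467 -0.16601306  0.08348721]
bottle [0.61030823 0.27358118 0.10385587]
dish [0.58124592 0.15065921 0.2381083 ]
```

```bash
python3 -m jog '0.7 -1 -1 -0.257; 0.7 -1 -1 -0.257; 0.7 -1 -1 -0.257; 0.7 -1 -1 -0.257' 0 20
python3 -m jog '0.5 -0.8 -0.5 0; 0.8 -1 -1 0; 0.8 -1 -1 0'
python3 -m jog '0.4 0 -0.5 0; 0.8 0 -1 0; 0.8 0 -1 0'
python3 -m jog '0.4 0 -0.5 0; 0.8 0 -1 0; 0.8 0 -1 0'
```

```text
t: 0.6
tcp_pos: [0.1983, 0.5099, 0.3097]
eef_rot: [[1.0, -0.001, 0.001], [-0.001, -0.002, 1.0], [-0.001, -1.0, -0.002]]
ft_force: [-0.5, -0.0, 0.3]
gripper_width: 0.144
t: 0.98
tcp_pos: [0.264, 0.4296, 0.391]
eef_rot: [[1.0, 0.0, 0.003], [-0.003, -0.001, 1.0], [0.0, -1.0, -0.001]]
ft_force: [0.3, -0.5, -0.4]
gripper_width: 0.006
t: 1.35
tcp_pos: [0.3284, 0.3482, 0.3883]
eef_rot: [[1.0, -0.003, 0.007], [-0.007, -0.003, 1.0], [-0.003, -1.0, -0.003]]
ft_force: [0.4, 0.3, 0.3]
gripper_width: 0.003
t: 1.72
tcp_pos: [0.3924, 0.2672, 0.3861]
eef_rot: [[1.0, -0.007, 0.01], [-0.01, -0.005, 1.0], [-0.007, -1.0, -0.005]]
ft_force: [-0.1, 0.4, -0.8]
gripper_width: 0.001
```

```bash
python3 -m jog '0.4 0 -0.5 0; 0.9 -0.3 -1 0; 0.9 -0.3 -1 0' | sed -n 2p
python3 -m jog '0.4 0 -0.5 0; 0.9 -0.3 -1 0; 0.9 -0.3 -1 0' | sed -n 2p
python3 -m jog '0.4 0 -0.3 0; 0.8 0 -0.6 0; 0.8 0 -0.6 0; 0.8 0 -0.6 0'
python3 - <<'E'
from station import env
import cv2,numpy as np,pickle
s=env.get_state()
im=env.get_image('wrist');pickle.dump((s,im),open('w1.pkl','wb'))
print(s['tcp_pos'],np.round(im['tool_from_camera'],3),im['fx'])
cv2.imwrite('pics/w1.png',im['color'][:,:,::-1])
E
```

```text
tcp_pos: [0.4655, 0.1868, 0.4102]
tcp_pos: [0.5383, 0.1065, 0.4339]
t: 2.98
tcp_pos: [0.6005, 0.0603, 0.4325]
eef_rot: [[1.0, -0.009, 0.011], [-0.011, -0.001, 1.0], [-0.009, -1.0, -0.002]]
ft_force: [-0.6, 0.2, -0.5]
gripper_width: -0.001
[0.60051469 0.06031056 0.43254083] [[-0.001  0.958  0.285 -0.074]
 [ 0.001 -0.285  0.958 -0.143]
 [ 1.     0.001 -0.     0.002]
 [ 0.     0.     0.     1.   ]] 305.9759909849763
```

View pics/w1.png

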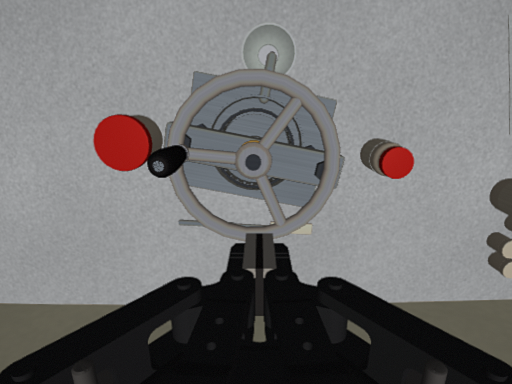

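The wrist view shows the whole wheel from above. Its centre is at (252,160), the handle top at (158,165), and the spoke to the handle runs left (world −y). I'll fit the hub and handle from this view.

```bash
cat >> h.py <<'E'
def wrist(s,im,hub=None):
    A=np.eye(4);A[:3,:3]=s['eef_rot'];A[:3,3]=s['tcp_pos'];T=A@im['tool_from_camera']
    hub,Q=fit(im,(.591,.051),T,hub)
    zt=Q[:,2].max();t=Q[Q[:,2]>zt-.006];m=t.mean(0)
    print('top',m.round(4),len(t),'ang',np.degrees(np.arctan2(*(m-hub)[[1,0]])).round(2),'r',np.hypot(*(m-hub)[:2]).round(4));return hub,Q
E
python3 - <<'E'
import pickle;from h import *
s,im=pickle.load(open('w1.pkl','rb'))
hub,Q=wrist(s,im)
for z in np.arange(.25,.315,.01):
    t=Q[abs(Q[:,2]-z)<.005]
    if len(t):print(z.round(3),len(t),t.mean(0).round(4),t.min(0).round(3),t.max(0).round(3))
E
```

```text
rim n 7348 hub [0.5876 0.0543 0.2307]
handle n 945 [ 0.5763 -0.0242  0.2952] z 0.246 0.309
top [ 0.578  -0.0277  0.3064] 449 ang -96.68 r 0.0826
0.25 35 [ 0.5749 -0.0201  0.2501] [ 0.567 -0.029  0.246] [ 0.587 -0.017  0.255]
0.26 44 [ 0.5745 -0.0194  0.2598] [ 0.567 -0.028  0.255] [ 0.586 -0.016  0.265]
0.27 51 [ 0.5733 -0.0196  0.2697] [ 0.566 -0.029  0.265] [ 0.589 -0.016  0.275]
0.28 73 [ 0.5739 -0.0193  0.2804] [ 0.565 -0.035  0.275] [ 0.589 -0.015  0.285]
0.29 101 [ 0.5737 -0.0199  0.2903] [ 0.566 -0.035  0.285] [ 0.589 -0.015  0.295]
0.3 267 [ 0.576  -0.0238  0.3013] [ 0.566 -0.042  0.295] [ 0.591 -0.015  0.305]
0.31 374 [ 0.5785 -0.0282  0.3069] [ 0.569 -0.038  0.305] [ 0.589 -0.019  0.309]
```

```bash
python3 -m jog '0.1 0 -0.5 0; 0.2 0 -1 0; 0.2 0.4 -1 0; 0.2 0.8 -1 0; 0.2 0.8 -1 0' | sed -n 2p
cat > plan.py <<'E'
import sys,numpy as np
from station import env
s=env.get_state();R=np.array(s['eef_rot']);p=np.array(s['tcp_pos']);hub=np.array([.5876,.0543])
a0=np.degrees(np.arctan2(*(p[:2]-hub)[::-1]))
print('t',s['t'],'pos',p.round(4),'ang',a0.round(1),'r',np.hypot(*(p[:2]-hub)).round(4),'F',np.round(s['ft_force'],1))
yaw=np.degrees(np.arctan2(R[1,0],R[0,0]))
if len(sys.argv)==3:   # total step deg (clockwise), z
    st=float(sys.argv[1]);z=float(sys.argv[2])
    for k in range(1,9):
        a=np.radians(a0-st*min(k,7.5)/7.5)
        q=np.r_[hub+.084*np.array([np.cos(a),np.sin(a)]),z]
        print(*np.r_[(R.T@(q-p))/.08,yaw/60].round(2),end='; ')
elif len(sys.argv)>3:
    print(*np.r_[(R.T@(np.array(sys.argv[1:4],float)-p))/.08,yaw/60].round(3))
E
python3 plan.py .616 -.032 .285
```

```text
tcp_pos: [0.6128, -0.0185, 0.3658]
t 3.65 pos [ 0.6128 -0.0185  0.3658] ang -70.9 r 0.077 F [-0.2 -0.3  0.7]
0.056 1.009 -0.168 -0.009
```

```bash
python3 -m jog '0.06 0 -0.17 -0.01; 0.06 0.4 -0.17 -0.01; 0.06 0.8 -0.17 -0.01; 0.06 1 -0.17 -0.01; 0.06 1 -0.17 -0.01'
python3 plan.py 40 .285
```

```text
t: 4.28
tcp_pos: [0.6162, -0.0323, 0.2855]
eef_rot: [[1.0, -0.015, -0.001], [0.001, -0.0, 1.0], [-0.015, -1.0, -0.0]]
ft_force: [0.2, -0.2, -0.2]
gripper_width: 0.001
t 4.275 pos [ 0.6162 -0.0323  0.2855] ang -71.7 r 0.0911 F [ 0.2 -0.2 -0.2]
-0.12 0.01 0.06 0.0; -0.22 0.01 0.04 0.0; -0.32 0.01 0.03 0.0; -0.41 0.01 0.03 0.0; -0.51 0.01 0.04 0.0; -0.61 0.02 0.06 0.0; -0.7 0.02 0.09 0.0; -0.75 0.02 0.11 0.0;
```

```bash
python3 -m jog '-0.1 0.01 0.04 0; -0.2 0.01 0.04 0; -0.3 0.01 0.03 0; -0.39 0.01 0.03 0; -0.48 0.01 0.04 0; -0.57 0.01 0.05 0; -0.66 0.02 0.08 0; -0.73 0.02 0.11 0'
python3 plan.py 42 .285
python3 - <<'E'
from station import env
import cv2
im=env.get_image('side');cv2.imwrite('pics/s1.png',cv2.resize(im['color'][130:290,150:350,::-1],None,fx=3.5,fy=3.5,interpolation=cv2.INTER_CUBIC))
E
```

```text
t: 5.28
tcp_pos: [0.5597, -0.0244, 0.2868]
eef_rot: [[1.0, -0.007, -0.001], [0.001, -0.003, 1.0], [-0.007, -1.0, -0.003]]
ft_force: [4.6, -2.5, -2.3]
gripper_width: 0.005
t 5.275 pos [ 0.5597 -0.0244  0.2868] ang -109.5 r 0.0835 F [ 4.6 -2.5 -2.3]
-0.1 0.02 0.03 0.0; -0.19 0.02 0.08 0.0; -0.27 0.02 0.14 0.0; -0.35 0.02 0.2 0.0; -0.43 0.02 0.28 0.0; -0.49 0.02 0.35 0.0; -0.55 0.02 0.44 0.0; -0.57 0.02 0.48 0.0;
```

View pics/s1.png

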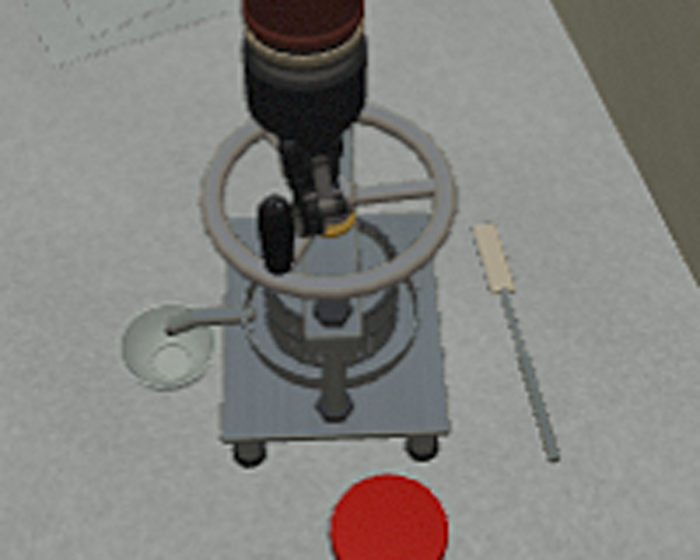

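In the side crop the handle, at (275,235), is moving ahead of the shut fingertips at (325,205). The force is about 5 N, as expected, so I'll carry on round.

```bash
python3 -m jog '-0.1 0.02 0.03 0; -0.19 0.02 0.08 0; -0.27 0.02 0.14 0; -0.35 0.02 0.2 0; -0.43 0.02 0.28 0; -0.49 0.02 0.35 0; -0.55 0.02 0.44 0; -0.57 0.02 0.48 0'
python3 plan.py 42 .285
```

```text
t: 6.32
tcp_pos: [0.5128, 0.013, 0.2863]
eef_rot: [[1.0, -0.008, -0.001], [0.001, -0.006, 1.0], [-0.008, -1.0, -0.006]]
ft_force: [0.3, -6.4, 1.1]
gripper_width: 0.001
t 6.325 pos [0.5128 0.013  0.2863] ang -151.1 r 0.0855 F [ 0.3 -6.4  1.1]
-0.03 0.02 0.1 0.0; -0.06 0.02 0.2 0.0; -0.09 0.02 0.3 0.0; -0.11 0.01 0.4 0.0; -0.11 0.01 0.5 0.0; -0.11 0.01 0.6 0.0; -0.1 0.01 0.7 0.0; -0.09 0.01 0.75 0.0;
```

```bash
python3 -m jog '-0.03 0.02 0.1 0; -0.06 0.02 0.2 0; -0.09 0.02 0.3 0; -0.11 0.01 0.4 0; -0.11 0.01 0.5 0; -0.11 0.01 0.6 0; -0.1 0.01 0.7 0; -0.09 0.01 0.75 0'
python3 plan.py 42 .285
```

```text
t: 7.32
tcp_pos: [0.5045, 0.0724, 0.2855]
eef_rot: [[1.0, -0.011, -0.001], [0.001, -0.007, 1.0], [-0.011, -1.0, -0.007]]
ft_force: [-1.7, -5.3, 1.0]
gripper_width: 0.001
t 7.325 pos [0.5045 0.0724 0.2855] ang 167.7 r 0.085 F [-1.7 -5.3  1. ]
0.04 0.01 0.1 0.0; 0.08 0.0 0.19 0.0; 0.12 0.0 0.28 0.0; 0.18 0.0 0.37 0.0; 0.24 0.0 0.45 0.0; 0.31 -0.0 0.53 0.0; 0.39 -0.0 0.59 0.0; 0.43 -0.0 0.63 0.0;
```

```bash
python3 -m jog '0.04 0.01 0.1 0; 0.08 0 0.19 0; 0.12 0 0.28 0; 0.18 0 0.37 0; 0.24 0 0.45 0; 0.31 0 0.53 0; 0.39 0 0.59 0; 0.43 0 0.63 0'
python3 plan.py 42 .284
```

```text
t: 8.32
tcp_pos: [0.5375, 0.1235, 0.2848]
eef_rot: [[1.0, -0.015, -0.001], [0.001, -0.007, 1.0], [-0.015, -1.0, -0.007]]
ft_force: [-5.2, -1.4, 2.7]
gripper_width: 0.001
t 8.325 pos [0.5375 0.1235 0.2848] ang 125.9 r 0.0854 F [-5.2 -1.4  2.7]
0.1 0.01 0.04 0.0; 0.19 0.01 0.09 0.0; 0.28 0.01 0.13 0.0; 0.38 0.0 0.16 0.0; 0.48 0.0 0.17 0.0; 0.58 0.0 0.18 0.0; 0.69 -0.0 0.18 0.0; 0.74 -0.0 0.18 0.0;
```

```bash
python3 -m jog '0.1 0.01 0.04 0; 0.19 0.01 0.09 0; 0.28 0.01 0.13 0; 0.38 0.01 0.16 0; 0.48 0.01 0.17 0; 0.58 0 0.18 0; 0.68 0 0.18 0; 0.74 0 0.18 0'
python3 plan.py 42 .284
```

```text
t: 9.32
tcp_pos: [0.5954, 0.139, 0.2837]
eef_rot: [[1.0, -0.018, -0.002], [0.002, -0.005, 1.0], [-0.018, -1.0, -0.004]]
ft_force: [-5.2, 0.2, 2.6]
gripper_width: 0.001
t 9.325 pos [0.5954 0.139  0.2837] ang 84.7 r 0.0851 F [-5.2  0.2  2.6]
0.1 -0.01 -0.03 0.0; 0.2 -0.01 -0.05 0.0; 0.3 -0.01 -0.09 0.0; 0.39 -0.01 -0.13 0.0; 0.48 -0.01 -0.18 0.0; 0.56 -0.01 -0.24 0.0; 0.64 -0.01 -0.31 0.0; 0.67 -0.01 -0.35 0.0;
```

```bash
python3 -m jog '0.1 -0.01 -0.03 0; 0.2 -0.01 -0.05 0; 0.3 -0.01 -0.09 0; 0.39 -0.01 -0.13 0; 0.48 -0.01 -0.18 0; 0.56 -0.01 -0.24 0; 0.64 -0.01 -0.31 0; 0.67 -0.01 -0.35 0'
python3 plan.py 42 .284
```

```text
t: 10.32
tcp_pos: [0.6481, 0.1131, 0.2831]
eef_rot: [[1.0, -0.021, -0.002], [0.002, -0.0, 1.0], [-0.021, -1.0, -0.0]]
ft_force: [-4.0, 3.7, 0.7]
gripper_width: 0.004
t 10.325 pos [0.6481 0.1131 0.2831] ang 44.2 r 0.0844 F [-4.   3.7  0.7]
0.06 -0.01 -0.08 0.0; 0.12 -0.01 -0.16 0.0; 0.18 -0.01 -0.25 0.0; 0.22 -0.02 -0.35 0.0; 0.25 -0.02 -0.44 0.0; 0.27 -0.02 -0.54 0.0; 0.29 -0.02 -0.64 0.0; 0.29 -0.02 -0.7 0.0;
```

```bash
python3 -m jog '0.06 -0.01 -0.08 0; 0.12 -0.01 -0.16 0; 0.18 -0.01 -0.25 0; 0.22 -0.02 -0.35 0; 0.25 -0.02 -0.44 0; 0.27 -0.02 -0.54 0; 0.29 -0.02 -0.64 0; 0.29 -0.02 -0.7 0'
python3 plan.py 42 .283
```

```text
t: 11.32
tcp_pos: [0.6716, 0.0597, 0.2831]
eef_rot: [[1.0, -0.021, -0.003], [0.003, 0.005, 1.0], [-0.021, -1.0, 0.005]]
ft_force: [0.1, 5.9, -3.6]
gripper_width: -0.0
t 11.325 pos [0.6716 0.0597 0.2831] ang 3.7 r 0.0841 F [ 0.1  5.9 -3.6]
-0.0 0.0 -0.1 0.0; -0.01 0.0 -0.2 0.0; -0.03 0.0 -0.31 0.0; -0.06 0.0 -0.4 0.0; -0.09 0.0 -0.5 0.0; -0.14 0.0 -0.59 0.0; -0.2 0.0 -0.68 0.0; -0.23 0.0 -0.72 0.0;
```

```bash
python3 -m jog '0 0 -0.1 0; -0.01 0 -0.2 0; -0.03 0 -0.3 0; -0.06 0 -0.4 0; -0.09 0 -0.5 0; -0.14 0 -0.59 0; -0.2 0 -0.68 0; -0.23 0 -0.72 0'
python3 plan.py 20 .283
cat > look.py <<'E'
import sys,pickle;from h import *
from station import env
# side/scene: handle position relative to its position in that camera's first picture
ims=pickle.load(open('ims0.pkl','rb'))
for n,c in(('scene',(.5935,.0553,.2314)),('side',(.588,.0471,.2305))):
    r=[]
    new=env.get_image(n)
    for im in(ims[n],new):
        W=cloud(im);dk=im['color'].astype(int).sum(2)<110
        d=np.hypot(W[...,0]-c[0],W[...,1]-c[1])
        m=dk&(abs(d-.084)<.03)&(W[...,2]>c[2]+.025)&(W[...,2]<c[2]+.085);Q=W[m]
        x=np.median(Q,0);r.append(np.degrees(np.arctan2(*(x-c)[[1,0]])));print(n,m.sum(),x.round(4),r[-1].round(2))
    cv2.imwrite(f'pics/{n}_{sys.argv[1]}.png',new['color'][:,:,::-1])
E
python3 look.py a
```

```text
t: 12.32
tcp_pos: [0.6548, 0.0028, 0.2831]
eef_rot: [[1.0, -0.017, -0.003], [0.003, 0.007, 1.0], [-0.017, -1.0, 0.007]]
ft_force: [5.4, 3.1, -2.2]
gripper_width: 0.001
t 12.325 pos [0.6548 0.0028 0.2831] ang -37.5 r 0.0847 F [ 5.4  3.1 -2.2]
-0.04 0.0 -0.03 0.0; -0.07 0.0 -0.07 0.0; -0.1 0.0 -0.1 0.0; -0.14 0.0 -0.14 0.0; -0.18 0.0 -0.17 0.0; -0.22 0.0 -0.2 0.0; -0.26 0.0 -0.23 0.0; -0.28 0.0 -0.24 0.0; scene 141 [ 0.5871 -0.0231  0.2881] -94.64
scene 72 [0.6616 0.0087 0.3024] -34.41
side 141 [ 0.5773 -0.0408  0.2909] -96.96
side 159 [ 0.6349 -0.0259  0.2917] -57.31
```

```bash
python3 plan.py 28 .283 | tail -1
```

```text
-0.05 0.0 -0.05 0.0; -0.1 0.0 -0.1 0.0; -0.15 0.0 -0.14 0.0; -0.2 0.0 -0.19 0.0; -0.26 0.0 -0.23 0.0; -0.32 0.01 -0.26 0.0; -0.38 0.01 -0.29 0.0; -0.41 0.01 -0.31 0.0;
```

```bash
python3 -m jog '-0.05 0 -0.05 0; -0.1 0 -0.1 0; -0.15 0 -0.14 0; -0.2 0 -0.19 0; -0.26 0 -0.23 0; -0.32 0.01 -0.26 0; -0.38 0.01 -0.29 0; -0.41 0.01 -0.31 0'
python3 plan.py 10 .283; python3 look.py b
```

```text
t: 13.42
tcp_pos: [0.6225, -0.023, 0.2831]
eef_rot: [[1.0, -0.015, -0.003], [0.003, 0.005, 1.0], [-0.015, -1.0, 0.005]]
ft_force: [5.3, 0.9, -2.1]
gripper_width: -0.002
t 13.425 pos [ 0.6225 -0.023   0.2831] ang -65.7 r 0.0848 F [ 5.3  0.9 -2.1]
-0.03 0.0 -0.0 0.0; -0.05 0.0 -0.01 0.0; -0.07 0.0 -0.02 0.0; -0.09 0.0 -0.03 0.0; -0.12 0.0 -0.03 0.0; -0.14 0.0 -0.04 0.0; -0.17 0.0 -0.05 0.0; -0.18 0.0 -0.05 0.0; scene 141 [ 0.5871 -0.0231  0.2881] -94.64
scene 92 [ 0.624  -0.0187  0.2962] -67.6
side 141 [ 0.5773 -0.0408  0.2909] -96.96
side 159 [ 0.5977 -0.0398  0.2911] -83.63
```

```bash
python3 -m jog '-0.03 0 0 0; -0.05 0 -0.01 0; -0.08 0 -0.02 0; -0.1 0 -0.03 0; -0.13 0 -0.03 0; -0.16 0 -0.04 0; -0.19 0 -0.05 0; -0.19 0 -0.05 0'
python3 plan.py 2.5 .283; python3 look.py c
```

```text
t: 14.52
tcp_pos: [0.6064, -0.0274, 0.2833]
eef_rot: [[1.0, -0.018, -0.003], [0.003, 0.005, 1.0], [-0.018, -1.0, 0.005]]
ft_force: [4.1, -0.2, -2.0]
gripper_width: 0.003
t 14.525 pos [ 0.6064 -0.0274  0.2833] ang -77.1 r 0.0838 F [ 4.1 -0.2 -2. ]
-0.01 0.0 -0.0 0.0; -0.01 0.0 -0.01 0.0; -0.02 0.0 -0.01 0.0; -0.02 0.0 -0.01 0.0; -0.03 0.0 -0.01 0.0; -0.04 0.0 -0.01 0.0; -0.04 0.0 -0.01 0.0; -0.04 0.0 -0.01 0.0; scene 141 [ 0.5871 -0.0231  0.2881] -94.64
scene 116 [ 0.5946 -0.0206  0.289 ] -89.18
side 141 [ 0.5773 -0.0408  0.2909] -96.96
side 164 [ 0.5821 -0.0405  0.2923] -93.87
```

Run:
```python
import cv2,numpy as np
a=[cv2.resize(cv2.imread(f'pics/{f}.png')[150:230,200:290],None,fx=4.4,fy=4.4,interpolation=cv2.INTER_CUBIC) for f in('side0','side_c')]
cv2.imwrite('pics/cmp.png',np.hstack(a))
```

```text
(no output)
```

View pics/cmp.png

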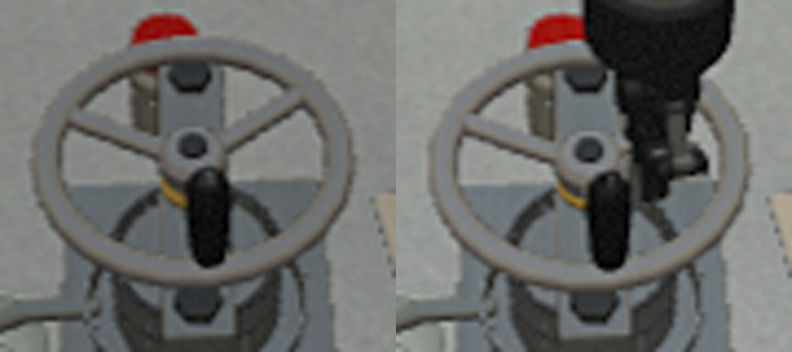

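In the comparison crop the handle foot is at about (208,255) at the start and (610−396=214,255) now. That leaves roughly 2–3°, which agrees with the 3.1° from the side-camera fit. I'll push about 2.5 mm, back off, rise to the reference wrist pose and compare.

```bash
python3 -m jog '-0.01 0 0 0; -0.02 0 0 0; -0.03 0 -0.01 0; -0.03 0 -0.01 0; -0.03 0 -0.01 0' | sed -n '2p;4p'
python3 look.py d
python3 -m jog '0.1 0 0.02 0; 0.3 0 0.02 0; 0.3 -0.3 0.02 0; 0.3 -0.9 0.02 0; 0.3 -0.9 0.02 0' | sed -n '2p;4p'
python3 plan.py .6005 .0603 .4325
```

```text
tcp_pos: [0.6039, -0.0282, 0.2834]
ft_force: [4.6, 0.2, -2.7]
scene 141 [ 0.5871 -0.0231  0.2881] -94.64
scene 115 [ 0.599  -0.0204  0.2933] -85.81
side 141 [ 0.5773 -0.0408  0.2909] -96.96
side 156 [ 0.5796 -0.0407  0.2923] -95.44
tcp_pos: [0.6311, -0.0272, 0.3613]
ft_force: [-0.0, 0.2, 0.0]
t 15.975 pos [ 0.6311 -0.0272  0.3613] ang -61.9 r 0.0924 F [-0.   0.2  0. ]
-0.389 -0.884 1.097 0.003
```

```bash
python3 -m jog '0 -0.4 0 0; 0 -0.9 0.5 0; -0.38 -0.9 1 0; -0.38 -0.9 1 0; -0.38 -0.9 1 0' | sed -n '2,3p'
python3 - <<'E'
from station import env
import pickle;from h import *
s0,i0=pickle.load(open('w1.pkl','rb'))
s=env.get_state();im=env.get_image('wrist');pickle.dump((s,im),open('w2.pkl','wb'))
print(s['tcp_pos']);wrist(s0,i0);wrist(s,im)
a=[cv2.resize(i['color'][60:250,130:350,::-1],None,fx=1.8,fy=1.8,interpolation=cv2.INTER_CUBIC) for i in(i0,im)]
cv2.imwrite('pics/cmp2.png',np.hstack(a))
E
python3 look.py e
```

```text
tcp_pos: [0.6008, 0.0524, 0.4329]
eef_rot: [[1.0, -0.012, -0.003], [0.003, 0.002, 1.0], [-0.012, -1.0, 0.002]]
[0.60075957 0.05242648 0.43288719]
rim n 7348 hub [0.5876 0.0543 0.2307]
handle n 945 [ 0.5763 -0.0242  0.2952] z 0.246 0.309
top [ 0.578  -0.0277  0.3064] 449 ang -96.68 r 0.0826
rim n 7179 hub [0.5877 0.0541 0.2267]
handle n 883 [ 0.5765 -0.0246  0.2921] z 0.242 0.305
top [ 0.5784 -0.0276  0.3024] 445 ang -96.47 r 0.0823
scene 141 [ 0.5871 -0.0231  0.2881] -94.64
scene 134 [ 0.5872 -0.0241  0.2888] -94.53
side 141 [ 0.5773 -0.0408  0.2909] -96.96
side 137 [ 0.5775 -0.0407  0.288 ] -96.84
```

View pics/cmp2.png

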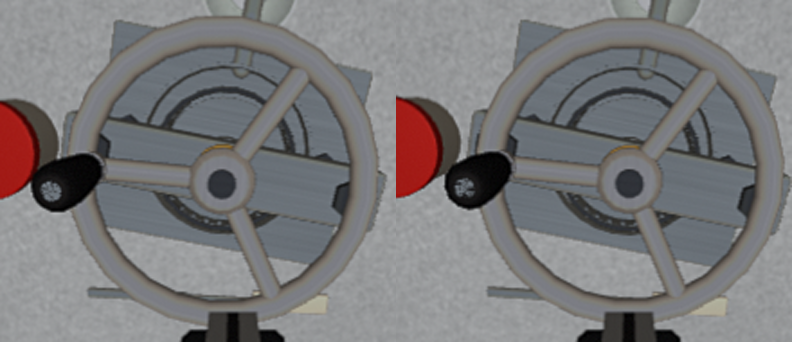

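Both wrist views show the handle tip and spokes in matching places. The handle tip is at about (50,190) at the start and (465−396=69,185) now; the shift matches the 8 mm difference in camera position. All three cameras put the handle within 0.2° of its start, and the wheel is 4 mm lower. The arm is clear, so I'm handing in.

Run:
```python
from station import env
import pickle;from h import *
ims=pickle.load(open('ims0.pkl','rb'))
d=cv2.absdiff(ims['scene']['color'],cv2.cvtColor(cv2.imread('pics/scene_e.png'),cv2.COLOR_BGR2RGB)).max(2)
for k,(x,y,w) in dict(jar=(187,172,18),bottle=(321,256,15),spat=(210,265,35),dish=(292,183,8)).items():print(k,np.percentile(d[y-w:y+w,x-w:x+w],[50,99]))
s=env.get_state();print(s['t'],s['ft_force'],np.abs(s['joint_vel']).max());env.job_done()
```

```text
jar [ 4.   11.05]
bottle [ 4. 11.]
spat [4. 7.]
dish [ 4. 10.]
16.75 [-0.09791647  0.18651449  0.26266198] 0.2178879303500392
the job is handed in; nothing more can be done
```

I turned the press wheel one full turn clockwise with the shut fingertips, without gripping the handle. I then drew the arm clear above the wheel and handed the job in at about 17 s.

- **Handle position:** the last pictures put the handle 0.1–0.2° short of where it started in all three cameras: wrist −96.5° against −96.7°, side −96.8° against −97.0°, and scene −94.5° against −94.6°.
- **Turn count:** the wheel sits 4.0 mm lower than at the start, which is exactly one turn's drop.
- **Force:** readings taken after each push were about 5–7 N at the wrist, and about 0 after backing off.
- **Jar, bottle, dish and spatula:** comparing the first and last scene pictures shows only image noise where they stand, so they did not move.

While the gripper was beside the handle, the scene camera's angle readings disagreed with the side camera's. The gripper was mixed into the scene camera's handle fit, so I steered by the side camera. The two agreed again once the arm was clear.

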